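# Close the lunch box and pass it under the height gauge

### The arm

A 6-joint arm with a two-finger parallel gripper is mounted at the origin on a cart in front of the work surface, level with it; the furniture and walls round the work are solid. World frame = base frame: x ahead of the robot, y to its left, z up, the work surface at z = 0. Lengths are in m, angles in rad, forces in N, time in s.
With the tool pointing down it reaches from about 0.275 to 0.825 m from the base axis. Payload 5.2 kg.
Tool frame: the origin (TCP) lies at the very end of the fingers, on their centre line; the grasp point (between the pads) lies 19 mm behind it; y points along the fingers, x is the direction in which the jaws open and shut, and the axes are right-handed (so a half turn about y gives the same grasp; the last joint's range is limited). The gripper opens to 93 mm and grips with 3 to 60 N. Pads are 15 mm wide; open, the fingers measure 128 mm over their backs; the gripper's body (75 mm by 188 mm) begins 65 mm behind the grasp point.
Start: joints at [-1.411, 0.259, 1.535, -0, 1.348, -0.203], TCP at [0.195, -0.514, 0.19] pointing down, gripper open.
Joint ranges: [-3.14, 3.14], [-0.91, 2.08], [0.19, 2.58], [-1.22, 4.36], [0.22, 2.71], [-3.12, 3.12]. Speed limits (rad/s): [2.57, 2.57, 3.14, 3.14, 3.14, 3.14].

### API

Orientations are given as a 3x3 rotation matrix whose columns are the frame's x, y, z axes.
In Python, from rig import get_state, camera, close_job gives the robot as it stands.
- The arm moves only by the shell command python3 -m pendant 'ROWS' [OPENING] [FORCE]. ROWS is JSON, a list of rows, each a list of 4 numbers: the shift along the world's x, y, z in cm, then the turn about the world's z in rad. In form: [[x, y, z, spin], ...]. A call has 1 to 20 rows; each row shifts and turns the commanded pose from where the row before left it; what a row does not reach is not made up. A row lasts 1/12 s, in which the tool goes at most 41.7 mm and 7.16 degrees, less where a joint would pass 70% of its speed; a pose out of reach is approached as far as the arm can. A call is refused whole if a number of a shift passes 4.17 or a number of a turn 0.125, either way. A call with a gripper value outside its range is refused whole. OPENING is the closure in counts, from 0 (fully open) to 255 (shut), set as the call begins (- or left out, the last holds). The fingers move at their own pace and stop on an object; FORCE is the grip in N (left out, the last holds). Time passes only in rows, so rows that do not move let the fingers close. It gives the time, the measured TCP pose, the force and the opening at its end, in the units of the state.
- get_state(): the state, without advancing time (a new reading comes with each control period).
- camera(name): name is "scene" or "top"; returns a dict with "pixels" (480x640x3 uint8, blue, green, red), "K" (3x3 intrinsics, pixels), "rvec" (rotation vector, rad) and "tvec" (3), from world to camera coordinates, as OpenCV has them. Camera axes: x right, y down, z forward; pixel columns grow to the right and rows downward; lengths in m; the calibration is good to about 2 mm. A picture is of the moment at which its call begins. There is no depth.
- close_job(): hands the job in, once; it reports no verdict.
The state is a dict: "time": time; "joints": joint angles; "qd": joint speeds; "joint_efforts": joint torques, N m; "eef_pos": TCP position; "tcp_rot": TCP orientation; "ft_force": force on the tool from outside, world axes, zero at the start; "ft_torque": the same for the moment, N m; "width": opening from 0.0 (shut) to 1.0 (fully open).
Only numpy, scipy, OpenCV 4.12 (cv2) and the standard library are available. Lean on these libraries where they do the work, as an engineer would, in place of code of your own. Each camera call takes 0.05 s, during which the arm holds its last target.

### The job

Press the lunch box's lid fully home, then slide the box along the gauge board, straight under the fixed bridge bar to show that it clears the height limit, until it meets the rubber buffer of the end stop; lean it gently on the buffer for about a second (some 4 to 10 newtons on the buffer itself) and leave it resting there, with the lid still home. Work gently: do not crush the lid, do not ram the bar or the stop, and leave the tin and the mug where they are.

Things in the scene. Friction and masses are not known exactly. Their poses are not given: they have to be found in the camera images.
- track: fixed height-gauge board of light wood, 300x150 mm. Origin: on its upper surface, mid-width, below the middle of the bar; this surface is 16-28 mm above the worktop. x = pushing direction (under the bar to the stop), z up. Runs from x = -200 to +100 mm. Guide rails 12 mm high leave a channel 96 mm wide from x = -50 to +65 mm, flared to about 110 mm at x = -80 mm.
- bridge: fixed metal bridge: a level bar across the board, x = -8 to +8 mm, 143 mm long, underside 57.5 mm and top 72 mm above the board's surface, on two posts outside the rails (inner faces 117 mm apart). Origin and axes as track. More than 8 N on it is ramming.
- end_stop: fixed aluminium angle bracket at the far end, plate 70 mm wide, 30 mm high; a screw's round rubber buffer (18 mm across, 20 mm up) sticks out towards the bar by 6 to 26 mm, set differently each time and not measured; its face is called buffer_tip. Origin: foot of the middle of the plate's face, on the board's surface; x as track; at x = 62-74 mm. 2 to 15 N on the buffer is gentle, more is ramming.
- lunch_box: loose white box on the board, sliding on it with friction about 0.25, 110 (x) x 86 (y) mm, walls 44 mm high, grey lid, 0.3-0.55 kg; 55 mm high with the lid home (then clears the bar by 2.5 mm). Origin: centre of its underside; x = leading end, z up. Starts up to 6 deg askew, 5 mm off the middle, centre 130-150 mm before the bar. Fingers must not press it with over 25 N.
- lid (a joint): grey press-on lid: height (m) by which it stands proud of the box, 0 = fully home; starts 6 to 11 mm proud. Its flat raised panel, 94x70 mm, is 55 mm above the box's underside when home. Goes down against about 8 N of steady friction, stays where it is left, and meets a hard stop at 0.
- tin: loose short sealed food tin, 75 mm across, 66 mm high, on the worktop to the right of the board; origin: centre of its underside. Leave it alone.
- mug: loose white spotted mug, 82 mm across without its handle (114 mm with it), 91 mm high, on the worktop to the left of the board; origin: centre of its underside. Leave it alone.
There are look-alikes about, which are no part of the job. Leave any red look-alike of the lunch_box alone.

How it is judged:
By the outcome, as a careful person would: the job done as asked, in the order asked, and still so for the second after the job is handed in, with the robot touching nothing.
It also fails if it takes over 72 s, if anything falls off the work surface, if the arm or the gripper's body presses on something with over 40 N, if the wrist force passes 120 N, or if a joint passes its speed limit or range.

## Working session

There is one attempt and no reset: what is moved stays moved. The work goes in short steps, Python scripts to look and compute and a shell command to move; the robot and the scene stay as the last step left them, time stands still between calls to the robot, and variables do not carry over. Pictures are saved under pics/ and viewed, and the job is handed in when it is done.

```bash
mkdir -p pics; ls; python3 - <<'E'
from rig import get_state,camera
import cv2,numpy as np
for n in("scene","top"):
    c=camera(n);cv2.imwrite(f"pics/{n}0.png",c["pixels"]);np.savez(f"{n}0.npz",**c);print(n,c["K"],c["rvec"],c["tvec"])
    R=cv2.Rodrigues(np.array(c["rvec"]))[0];print(-R.T@np.array(c["tvec"]).ravel())
print(get_state())
E
```

```text
pics
scene [[557.12363558   0.         317.46599726]
 [  0.         557.12363558 229.02831209]
 [  0.           0.           1.        ]] [ 1.80546739 -0.93519384  0.57951166] [-0.29041738  0.28080457  1.00469553]
[-0.47098852 -0.72223833  0.65509402]
top [[606.65461533   0.         328.67583958]
 [  0.         606.65461533 243.3731126 ]
 [  0.           0.           1.        ]] [ 2.01332999 -2.21601135  0.22567394] [0.12865707 0.59134306 1.23584688]
[0.33818628 0.09415662 1.33053423]
{'time': 0.1, 'joints': array([-1.41077387e+00,  2.59216553e-01,  1.53593883e+00,  9.99905229e-06,
        1.34796665e+00, -2.02820859e-01]), 'qd': array([ 0.00051424,  0.00014149, -0.00350626, -0.0006514 , -0.00143297,
        0.00229444]), 'joint_efforts': array([ 2.07831014e-03, -4.38215339e+01, -2.84641206e+01,  7.20845489e-02,
        3.61862266e-02, -4.95902225e-05]), 'eef_pos': array([ 0.19514627, -0.51367497,  0.18944366]), 'tcp_rot': array([[ 3.54931612e-01, -2.34064830e-04,  9.34892238e-01],
       [-9.34891070e-01,  1.51139455e-03,  3.54931547e-01],
       [-1.49606803e-03, -9.99998830e-01,  3.17616586e-04]]), 'ft_force': array([-0.36904684,  0.09705334, -0.14025925]), 'ft_torque': array([-0.03890371,  0.05026108,  0.01868388]), 'width': 1.0047160859596744}
```

View pics/scene0.png

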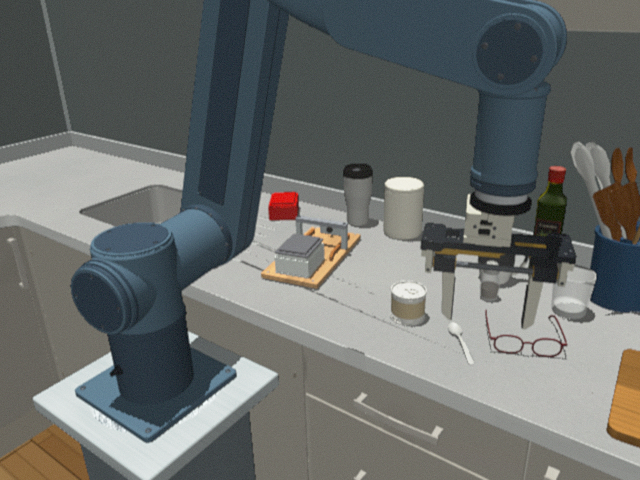

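View pics/top0.png

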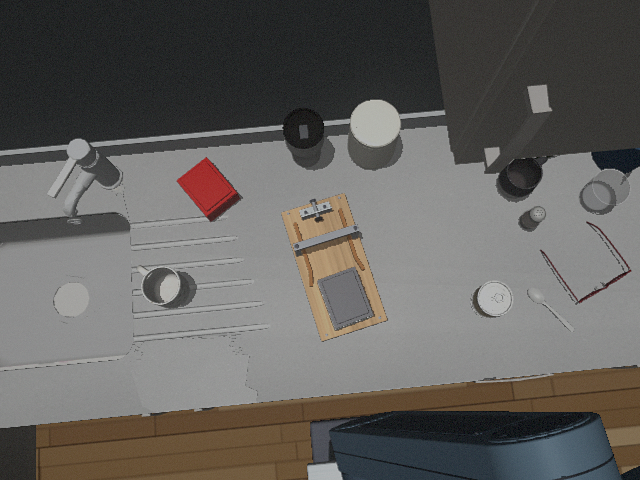

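The scene view shows the board and box near (310,255). The top view shows the board around (335,265), the bar at (325,238), the stop at (316,210), the box at (345,300), the mug at (160,287) and the tin at (493,298). I'll enlarge both.

```bash
python3 - <<'E'
import cv2
a=cv2.imread("pics/top0.png")[180:350,265:400];cv2.imwrite("pics/topz.png",cv2.resize(a,None,fx=3.5,fy=3.5,interpolation=cv2.INTER_CUBIC))
a=cv2.imread("pics/scene0.png")[205:295,255:370];cv2.imwrite("pics/scz.png",cv2.resize(a,None,fx=6,fy=6,interpolation=cv2.INTER_CUBIC))
E
```

```text
(no output)
```

View pics/topz.png

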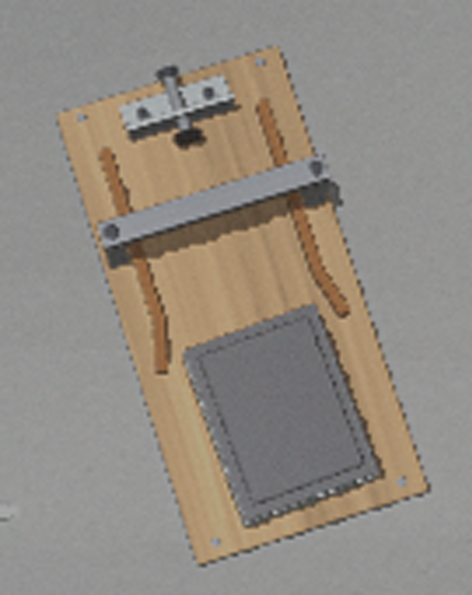

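View pics/scz.png

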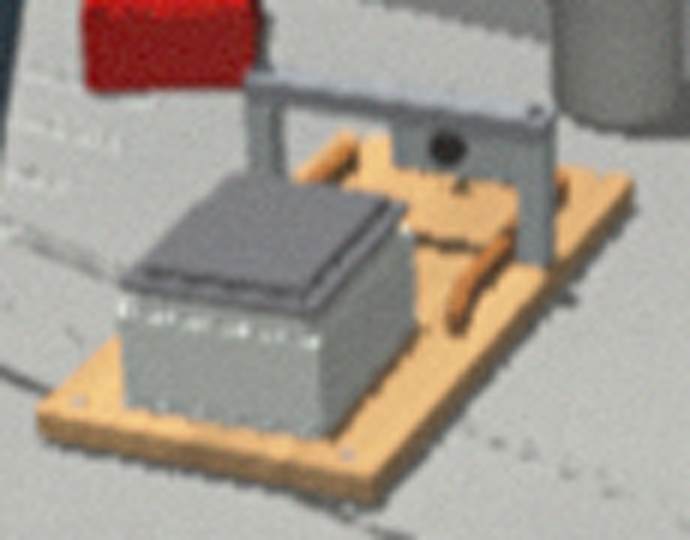

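```bash
cat > h.py <<'E'
import numpy as np,cv2
from scipy.optimize import least_squares
def cam(f):
    c=np.load(f);return c["K"],np.array(c["rvec"],float),np.array(c["tvec"],float)
def proj(c,P): return cv2.projectPoints(np.array(P,float).reshape(-1,1,3),c[1],c[2],c[0],None)[0].reshape(-1,2)
def tw(p,P):  # p=x,y,z,yaw
    P=np.array(P,float);c,s=np.cos(p[3]),np.sin(p[3])
    return np.c_[p[0]+c*P[:,0]-s*P[:,1],p[1]+s*P[:,0]+c*P[:,1],p[2]+P[:,2]]
E
python3 - <<'E'
from h import *
T=cam("top0.npz");S=cam("scene0.npz")
tz=lambda a:(np.array(a,float)+.5)/3.5-.5+[265,180]
sz=lambda a:(np.array(a,float)+.5)/6-.5+[255,205]
# track: far-left,far-right,near-right,near-left
C=np.array([[.1,.075,0],[.1,-.075,0],[-.2,-.075,0],[-.2,.075,0]])
ot=tz([(59,113),(279,46),(429,491),(200,566)])
os_=sz([(40,408),(368,478),(632,178)])
Cs=C[[3,2,1]]
# bar ends top face (top view): left end/right end, near and far edges
B=np.array([[8,71.5,72],[8,-71.5,72],[-8,-71.5,72],[-8,71.5,72]])/1000
ob=tz([(98,228),(325,155),(330,174),(104,247)])
def f(p):
    return np.r_[(proj(T,tw(p,C))-ot).ravel(),(proj(S,tw(p,Cs))-os_).ravel(),(proj(T,tw(p,B))-ob).ravel()]
r=least_squares(f,[.45,.1,.022,.3],loss="soft_l1");p=r.x
print(p,np.round(f(p),1))
bt=tz([(184,352),(315,305),(383,475),(248,526)])
# box: params x,y,yaw, lid d
def q(b):return [b[0],b[1],p[2],b[2]]
bs=sz([(128,405),(322,437),(415,335)])
Bb=np.array([[-55,43,0],[-55,-43,0],[55,-43,0]])/1000
pt=tz([(206,378),(311,340),(362,462),(260,500)])
def g(b):
    L=np.array([[47,35,55],[47,-35,55],[-47,-35,55],[-47,35,55]])/1000+[0,0,b[3]]
    return np.r_[(proj(S,tw(q(b),Bb))-bs).ravel(),(proj(T,tw(q(b),L))-pt).ravel()]
g0=[p[0]-.14*np.cos(p[3]),p[1]-.14*np.sin(p[3]),p[3],.008]
r=least_squares(g,g0,loss="soft_l1");print(r.x,np.round(g(r.x),1))
c,s=np.cos(p[3]),np.sin(p[3]);d=r.x[:2]-p[:2]
print("box in track",c*d[0]+s*d[1],-s*d[0]+c*d[1],np.degrees(r.x[2]-p[3]))
for h in(.04,.05,.06):
  L=np.array([[55,43,h*1e3],[55,-43,h*1e3],[-55,-43,h*1e3],[-55,43,h*1e3]])/1000
  print(h,np.round(proj(T,tw(q(r.x),L))-bt,1).tolist())
# overlay
a=cv2.imread("pics/top0.png");M=4
a=cv2.resize(a[180:350,250:410],None,fx=M,fy=M,interpolation=cv2.INTER_CUBIC)
L=np.array([[47,35,55],[47,-35,55],[-47,-35,55],[-47,35,55]])/1000+[0,0,r.x[3]]
for P in(tw(p,C),tw(p,B),tw(q(r.x),L)):
    cv2.polylines(a,[np.round((proj(T,P)-[250,180]+.5)*M).astype(int)],True,(0,255,0),1)
cv2.imwrite("pics/ov.png",a)
np.save("track.npy",p);np.save("box.npy",r.x)
E
```

```text
[0.60977785 0.07576843 0.01741216 0.21647116] [-0.7  0.1  0.2 -0.6  0.8 -0.2 -0.1 -0.  -2.4  0.5 -0.4  0.  -0.5  0.1
 -0.2 -1.4 -0.1 -1.   0.9  0.6  0.4  0.3]
[ 0.4854012   0.04453208  0.26907136 -0.10257132] [-0.   1.1  0.8  1.2  1.2 -1.8  0.1 -0.9 -1.  -1.  -0.2  3.  -0.3  3.4]
box in track -0.12818295975499774 -0.003793163596711762 3.0137696713372244
0.04 [[1.1, -1.2], [1.5, -2.1], [1.3, -2.2], [1.5, -2.0]]
0.05 [[1.0, -1.9], [1.7, -2.9], [1.6, -2.6], [1.6, -2.3]]
0.06 [[0.9, -2.6], [1.9, -3.7], [2.0, -3.1], [1.6, -2.7]]
```

View pics/ov.png

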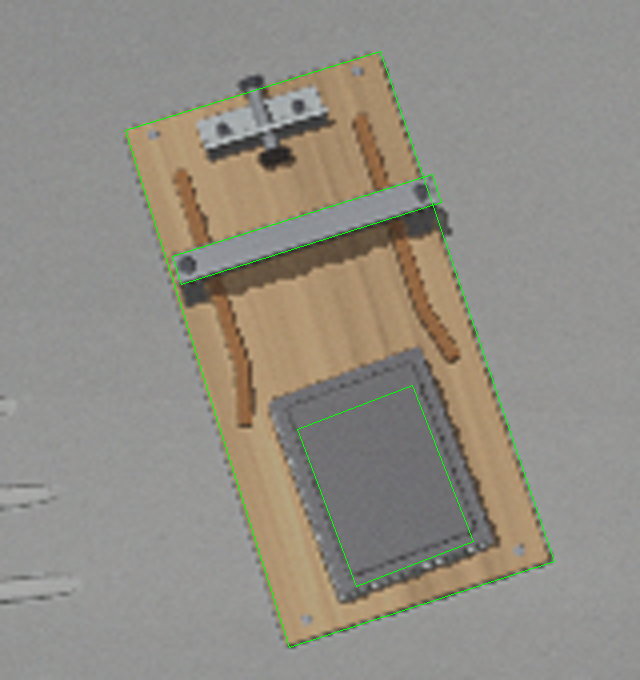

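```bash
python3 - <<'E'
from h import *
T=cam("top0.npz");p=np.load("track.npy")
tz=lambda a:(np.array(a,float)+.5)/3.5-.5+[265,180]
bt=tz([(184,352),(315,305),(383,475),(248,526)])
bt2=(np.array([(270,398),(420,348),(498,545),(342,602)])+.5)/4-.5+[250,180]
pt=(np.array([(290,408),(415,365),(478,540),(358,583)])+.5)/4-.5+[250,180]
o=(bt+bt2)/2
q=lambda b:[b[0],b[1],p[2],b[2]]
R=lambda a,b,h:np.array([[a,b,h],[a,-b,h],[-a,-b,h],[-a,b,h]])/1000
g=lambda b:np.r_[(proj(T,tw(q(b),R(55,43,50)))-o).ravel(),(proj(T,tw(q(b),R(47,35,63)))-pt).ravel()]
r=least_squares(g,[.49,.045,.27]);b=r.x;print(b,np.round(g(b),1))
c,s=np.cos(p[3]),np.sin(p[3]);d=b[:2]-p[:2]
print("track",p,"box in track",c*d[0]+s*d[1],-s*d[0]+c*d[1],np.degrees(b[2]-p[3]))
np.save("box.npy",b)
# bar line only
ob=tz([(98,228),(325,155),(330,174),(104,247)])
B=R(8,71.5,72)
r=least_squares(lambda v:(proj(T,tw([v[0],v[1],p[2],v[2]],B))-ob).ravel(),[.6,.07,.2]);print("bar",r.x)
E
```

```text
[0.47979412 0.04780908 0.25454586] [ 0.   1.   0.9  0.1  0.1  0.4 -0.   0.3 -0.1  0.5  0.2 -0.2  0.5 -1.5
 -1.5 -0.5]
track [0.60977785 0.07576843 0.01741216 0.21647116] box in track -0.13295533412758126 0.0006116691237081431 2.1815198634119364
bar [0.60908736 0.07637734 0.222361  ]
```

```bash
python3 -m pendant '[[1.43,2.81,0,-0.0073],[1.43,2.81,0,-0.0073],[1.43,2.81,0,-0.0073],[1.43,2.81,0,-0.0073],[1.43,2.81,0,-0.0073],[1.43,2.81,0,-0.0073],[1.43,2.81,0,-0.0073],[1.43,2.81,0,-0.0073],[1.43,2.81,0,-0.0073],[1.43,2.81,0,-0.0073],[1.43,2.81,0,-0.0073],[1.43,2.81,0,-0.0073],[1.43,2.81,0,-0.0073],[1.43,2.81,0,-0.0073],[1.43,2.81,0,-0.0073],[1.43,2.81,0,-0.0073],[1.43,2.81,0,-0.0073],[1.43,2.81,0,-0.0073],[1.43,2.81,0,-0.0073],[1.43,2.81,0,-0.0073]]' 200 10; python3 -m pendant '[[0,0,0,0],[0,0,0,0],[0,0,0,0]]'; python3 -c "
from rig import get_state;s=get_state();print(s['tcp_rot'])"
```

```text
time: 1.77
eef_pos: [0.4814, 0.0495, 0.1899]
tcp_rot: [[0.215, -0.001, 0.977], [-0.977, -0.0, 0.215], [-0.0, -1.0, -0.001]]
ft_force: [0.8, 0.1, -0.1]
width: 0.21
time: 2.02
eef_pos: [0.4806, 0.0476, 0.1897]
tcp_rot: [[0.216, -0.001, 0.976], [-0.976, -0.0, 0.216], [0.0, -1.0, -0.001]]
ft_force: [-0.8, 0.4, 0.3]
width: 0.217
[[ 2.16078764e-01 -1.28595440e-03  9.76375089e-01]
 [-9.76375931e-01 -3.79180167e-04  2.16078451e-01]
 [ 9.23550341e-05 -9.99999101e-01 -1.33750771e-03]]
```

```bash
python3 -m pendant '[[0,0,-2,0],[0,0,-2,0],[0,0,-2,0],[0,0,-1.5,0],[0,0,-1,0],[0,0,0,0],[0,0,0,0]]'; python3 -m pendant '[[0,0,-0.2,0],[0,0,-0.2,0],[0,0,-0.2,0],[0,0,0,0]]';  python3 - <<'E'
from rig import camera
import cv2
c=camera("scene");cv2.imwrite("pics/s1.png",cv2.resize(c["pixels"][170:310,230:400],None,fx=4.5,fy=4.2,interpolation=cv2.INTER_CUBIC))
E
```

```text
time: 2.6
eef_pos: [0.4809, 0.047, 0.1052]
tcp_rot: [[0.214, -0.001, 0.977], [-0.977, -0.0, 0.214], [-0.0, -1.0, -0.001]]
ft_force: [0.2, -1.0, -0.3]
width: 0.218
time: 2.93
eef_pos: [0.4813, 0.0478, 0.0993]
tcp_rot: [[0.215, 0.0, 0.977], [-0.977, -0.0, 0.215], [0.0, -1.0, 0.0]]
ft_force: [0.1, -0.3, -0.2]
width: 0.216
```

View pics/s1.png

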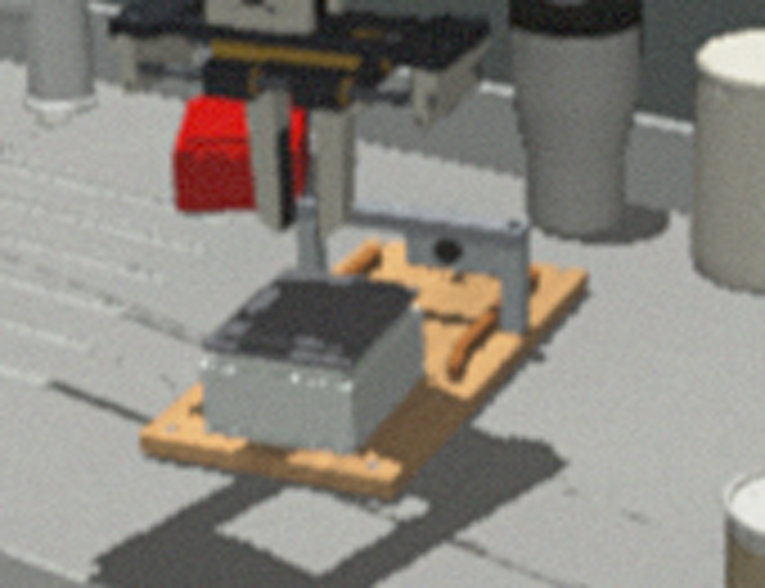

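```bash
python3 - <<'E'
from h import *
S=cam("scene0.npz")
for P in([.4813,.0478,.0993],[.4798,.0478,.0174+.063],[.4798,.0478,.0174]):
    print((proj(S,[P])[0]-[230,170])*[4.5,4.2])
E
```

```text
[304.47382239 276.71591881]
[304.08767863 307.41555951]
[308.43718132 404.33728202]
```

```bash
python3 - <<'E'
from h import *
S=cam("scene0.npz")
t=np.array([.1951,-.5137,.1894]);j=np.array([.355,-.935,0])
print(proj(S,[t,t+.0553*j,t-.0553*j]))
t=np.array([.4813,.0478,.0993]);j=np.array([.215,-.977,0])
for w in(.0195,):print((proj(S,[t+w*j,t-w*j,t+w*j+[0,0,.028]])-[230,170])*[4.5,4.2])
E
```

```text
[[483.06801653 338.0316205 ]
 [524.28180211 343.38401339]
 [443.27635174 332.863917  ]]
[[337.47882921 281.73728336]
 [271.82760119 271.74913971]
 [335.7563816  236.79928162]]
```

```bash
python3 - <<'E'
from rig import camera
import cv2
c=camera("scene");cv2.imwrite("pics/s2.png",cv2.resize(c["pixels"][190:270,260:340],None,fx=7,fy=7,interpolation=cv2.INTER_NEAREST))
E
```

```text
(no output)
```

View pics/s2.png

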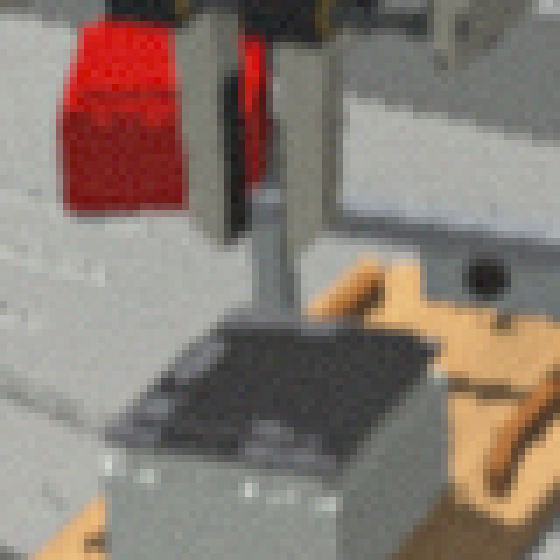

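```bash
python3 - <<'E'
from rig import camera
import cv2
c=camera("top");cv2.imwrite("pics/t1.png",cv2.resize(c["pixels"][180:350,250:410],None,fx=4,fy=3.5,interpolation=cv2.INTER_CUBIC))
E
```

```text
(no output)
```

View pics/t1.png

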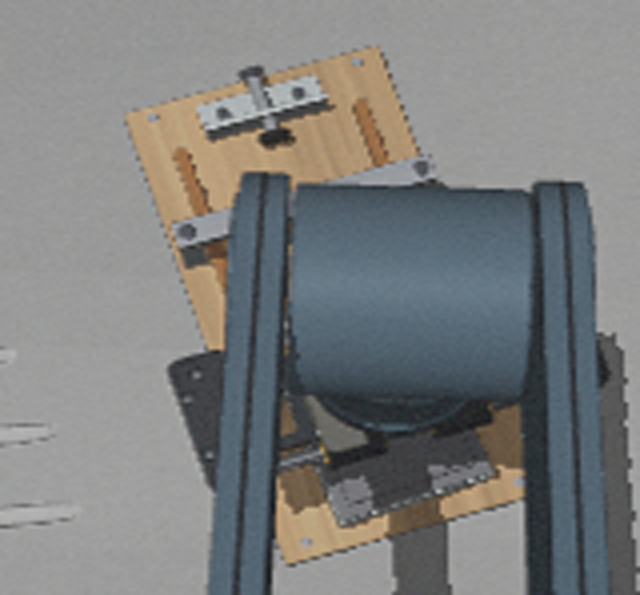

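```bash
for i in 1; do python3 -m pendant '[[0,0,-0.2,0],[0,0,-0.2,0],[0,0,0,0]]'|egrep 'eef|force'; python3 -m pendant '[[0,0,-0.2,0],[0,0,-0.2,0],[0,0,0,0]]'|egrep 'eef|force';python3 -m pendant '[[0,0,-0.2,0],[0,0,0,0]]'|egrep 'eef|force';done
```

```text
eef_pos: [0.4809, 0.0479, 0.0947]
ft_force: [0.3, 0.2, 0.5]
eef_pos: [0.4809, 0.0478, 0.0907]
ft_force: [0.6, -0.4, 0.1]
eef_pos: [0.481, 0.0478, 0.0888]
ft_force: [-0.5, -0.5, 1.0]
```

```bash
python3 -m pendant '[[0,0,-0.15,0],[0,0,0,0]]'|egrep 'eef|force'; python3 -m pendant '[[0,0,-0.15,0],[0,0,0,0]]'|egrep 'eef|force';python3 -m pendant '[[0,0,-0.15,0],[0,0,0,0]]'|egrep 'eef|force'; python3 -m pendant '[[0,0,-0.15,0],[0,0,0,0]]'|egrep 'eef|force'
```

```text
eef_pos: [0.4811, 0.0478, 0.0874]
ft_force: [0.4, 1.1, 0.8]
eef_pos: [0.4811, 0.0478, 0.0859]
ft_force: [0.2, -0.5, -0.1]
eef_pos: [0.4811, 0.0478, 0.0844]
ft_force: [-0.2, 0.0, -0.5]
eef_pos: [0.4811, 0.0478, 0.0829]
ft_force: [-0.1, -0.7, 0.6]
```

```bash
python3 -m pendant '[[0,0,-0.15,0],[0,0,0,0]]'|egrep 'eef|force'; python3 -m pendant '[[0,0,-0.15,0],[0,0,0,0]]'|egrep 'eef|force';python3 -m pendant '[[0,0,-0.15,0],[0,0,0,0]]'|egrep 'eef|force'; python3 - <<'E'
from rig import camera
import cv2
c=camera("scene");cv2.imwrite("pics/s3.png",cv2.resize(c["pixels"][190:270,260:340],None,fx=7,fy=7,interpolation=cv2.INTER_NEAREST))
E
```

```text
eef_pos: [0.4811, 0.0478, 0.0814]
ft_force: [0.1, 0.1, -0.1]
eef_pos: [0.481, 0.0478, 0.0799]
ft_force: [0.5, 0.1, -1.0]
eef_pos: [0.4811, 0.0478, 0.0784]
ft_force: [0.1, -0.7, -0.6]
```

View pics/s3.png

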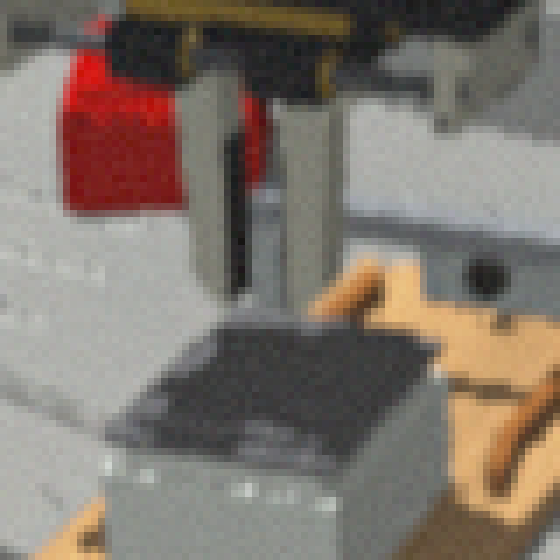

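```bash
python3 - <<'E'
from h import *
S=cam("top0.npz")
t=np.array([.4813,.0478,.0993]);j=np.array([.215,-.977,0]);k=np.array([.977,.215,0])
for h in (.084,.112,.13):
  print((proj(S,[t-.094*j+.0375*k+[0,0,h],t-.094*j-.0375*k+[0,0,h]])-[250,180])*[4,3.5])
E
```

```text
[[175.51550393 374.14419886]
 [222.78399694 506.27306087]]
[[172.00988576 367.12339743]
 [220.39712564 502.41584609]]
[[169.66480097 362.42682929]
 [218.79959862 499.83422183]]
```

```bash
python3 -m pendant '[[0,0,-0.2,0],[0,0,-0.2,0],[0,0,0,0]]'|egrep 'eef|force'; python3 -m pendant '[[0,0,-0.2,0],[0,0,-0.1,0],[0,0,0,0]]'|egrep 'eef|force';python3 -m pendant '[[0,0,-0.2,0],[0,0,0,0]]'|egrep 'eef|force'
```

```text
eef_pos: [0.4809, 0.0478, 0.0742]
ft_force: [0.1, 0.0, 0.2]
eef_pos: [0.481, 0.0478, 0.0714]
ft_force: [0.3, -0.1, -0.6]
eef_pos: [0.4811, 0.0478, 0.0694]
ft_force: [-0.6, 0.0, -1.3]
```

```bash
python3 -m pendant '[[0,0,-0.15,0],[0,0,0,0]]'|egrep 'eef|force'; python3 -m pendant '[[0,0,-0.15,0],[0,0,0,0]]'|egrep 'eef|force';python3 -m pendant '[[0,0,-0.15,0],[0,0,0,0]]'|egrep 'eef|force'; python3 - <<'E'
from rig import camera
import cv2
c=camera("scene");cv2.imwrite("pics/s4.png",cv2.resize(c["pixels"][190:270,260:340],None,fx=7,fy=7,interpolation=cv2.INTER_NEAREST))
E
```

```text
eef_pos: [0.4811, 0.0478, 0.0679]
ft_force: [-0.0, -0.5, -0.7]
eef_pos: [0.4811, 0.0478, 0.0664]
ft_force: [0.1, 0.2, 0.1]
eef_pos: [0.4811, 0.0478, 0.0649]
ft_force: [-0.1, -0.4, 0.7]
```

View pics/s4.png

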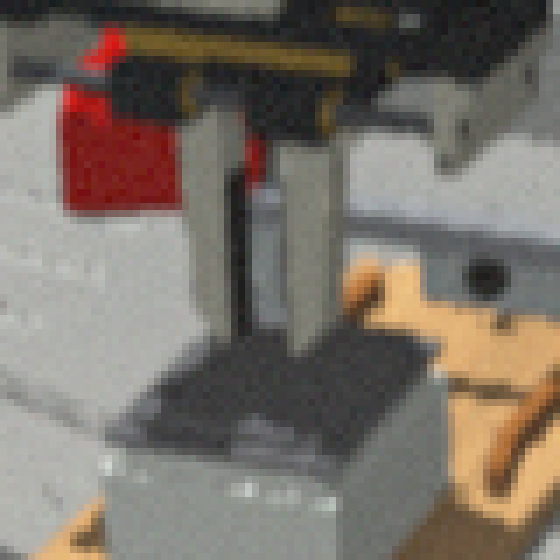

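The tips (at about (225,340) and (300,352)) are still above the lid. They sit about 28 mm higher than the reported TCP, so I'm going by contact force.

```bash
python3 -m pendant '[[0,0,-0.15,0],[0,0,-0.1,0],[0,0,0,0]]'|egrep 'eef|force'; python3 -m pendant '[[0,0,-0.15,0],[0,0,0,0]]'|egrep 'eef|force';python3 -m pendant '[[0,0,-0.15,0],[0,0,0,0]]'|egrep 'eef|force'; python3 -m pendant '[[0,0,-0.15,0],[0,0,0,0]]'|egrep 'eef|force'
```

```text
eef_pos: [0.481, 0.0478, 0.0624]
ft_force: [-0.3, -1.1, 0.7]
eef_pos: [0.4811, 0.0478, 0.0609]
ft_force: [-0.3, -0.2, -0.6]
eef_pos: [0.4811, 0.0478, 0.0594]
ft_force: [-0.1, -0.3, -0.2]
eef_pos: [0.4811, 0.0478, 0.0579]
ft_force: [0.3, 1.1, 1.2]
```

```bash
python3 -m pendant '[[0,0,-0.1,0],[0,0,0,0]]'|egrep 'eef|force'; python3 -m pendant '[[0,0,-0.1,0],[0,0,0,0]]'|egrep 'eef|force';python3 -m pendant '[[0,0,-0.1,0],[0,0,0,0]]'|egrep 'eef|force'; python3 -m pendant '[[0,0,-0.1,0],[0,0,0,0]]'|egrep 'eef|force'
```

```text
eef_pos: [0.4811, 0.0478, 0.057]
ft_force: [-0.0, -0.9, -0.3]
eef_pos: [0.4811, 0.0478, 0.056]
ft_force: [0.7, 0.1, -0.1]
eef_pos: [0.4812, 0.0478, 0.055]
ft_force: [-0.1, -0.2, -0.5]
eef_pos: [0.4811, 0.0479, 0.054]
ft_force: [0.3, -0.9, -0.2]
```

```bash
python3 -m pendant '[[0,0,-0.1,0],[0,0,0,0]]'|egrep 'eef|force'; python3 -m pendant '[[0,0,-0.1,0],[0,0,0,0]]'|egrep 'eef|force'; python3 - <<'E'
from rig import camera
import cv2
c=camera("scene");cv2.imwrite("pics/s5.png",cv2.resize(c["pixels"][190:270,260:340],None,fx=7,fy=7,interpolation=cv2.INTER_NEAREST))
E
```

```text
eef_pos: [0.4811, 0.0478, 0.053]
ft_force: [0.4, -0.1, -0.0]
eef_pos: [0.4813, 0.0478, 0.0522]
ft_force: [-1.3, -0.7, 1.5]
```

View pics/s5.png

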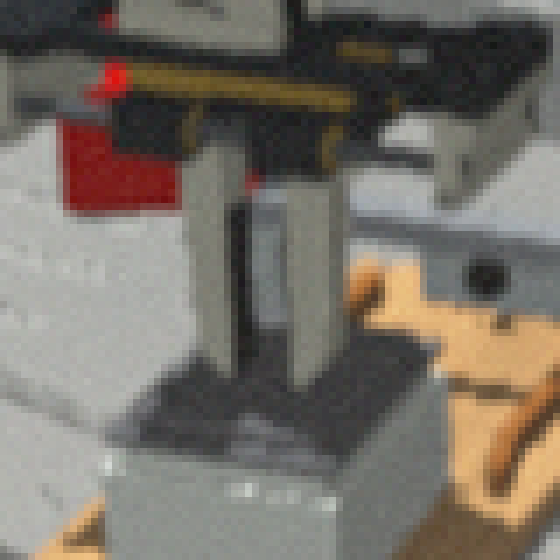

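```bash
python3 -m pendant '[[0,0,-0.1,0],[0,0,0,0]]'|egrep 'eef|force'; python3 -m pendant '[[0,0,-0.1,0],[0,0,0,0]]'|egrep 'eef|force'; python3 -m pendant '[[0,0,-0.1,0],[0,0,0,0]]'|egrep 'eef|force'
```

```text
eef_pos: [0.4814, 0.0478, 0.0515]
ft_force: [-1.1, -0.5, 4.1]
eef_pos: [0.4814, 0.0478, 0.0507]
ft_force: [-1.4, 0.4, 4.9]
eef_pos: [0.4813, 0.0478, 0.0497]
ft_force: [-1.4, 0.3, 6.3]
```

```bash
python3 -m pendant '[[0,0,-0.1,0],[0,0,0,0]]'|egrep 'eef|force'; python3 -m pendant '[[0,0,-0.1,0],[0,0,0,0]]'|egrep 'eef|force'; python3 -m pendant '[[0,0,-0.1,0],[0,0,0,0]]'|egrep 'eef|force'
```

```text
eef_pos: [0.4814, 0.0478, 0.0487]
ft_force: [-1.3, 0.4, 6.2]
eef_pos: [0.4813, 0.0478, 0.0477]
ft_force: [-1.5, 0.7, 5.8]
eef_pos: [0.4814, 0.0478, 0.0467]
ft_force: [-1.9, 0.2, 5.6]
```

```bash
python3 -m pendant '[[0,0,-0.1,0],[0,0,0,0]]'|egrep 'eef|force'; python3 -m pendant '[[0,0,-0.1,0],[0,0,0,0]]'|egrep 'eef|force'
```

```text
eef_pos: [0.4814, 0.0478, 0.0457]
ft_force: [-2.0, 0.3, 6.8]
eef_pos: [0.4814, 0.0478, 0.0447]
ft_force: [-1.5, -0.4, 6.1]
```

```bash
python3 -m pendant '[[0,0,-0.1,0],[0,0,0,0]]'|egrep 'eef|force'
```

```text
eef_pos: [0.4814, 0.0478, 0.0442]
ft_force: [-3.0, 0.2, 11.8]
```

```bash
python3 -m pendant '[[0,0,-0.05,0],[0,0,0,0]]'|egrep 'eef|force'
```

```text
eef_pos: [0.4814, 0.0478, 0.0442]
ft_force: [-5.6, -0.4, 15.4]
```

```bash
python3 -m pendant '[[0,0,0.2,0],[0,0,1,0],[0,0,2,0],[-1.45,-0.32,0,0],[-1.45,-0.32,0,0],[-1.45,-0.32,0,0],[-1.45,-0.32,0,0],[-1.45,-0.32,0,0],[-1.45,-0.32,0,0],[0,0,0,0],[0,0,-1.8,0],[0,0,-1.8,0],[0,0,-1.5,0],[0,0,-1,0],[0,0,-0.8,0],[0,0,0,0],[0,0,0,0]]'; python3 - <<'E'
from rig import camera
import cv2
c=camera("scene");cv2.imwrite("pics/s6.png",cv2.resize(c["pixels"][180:300,240:380],None,fx=5.5,fy=4.9,interpolation=cv2.INTER_CUBIC))
c=camera("top");cv2.imwrite("pics/t6.png",cv2.resize(c["pixels"][180:350,250:410],None,fx=4,fy=3.5,interpolation=cv2.INTER_CUBIC))
E
```

```text
time: 11.07
eef_pos: [0.3946, 0.0286, 0.0056]
tcp_rot: [[0.215, -0.0, 0.977], [-0.977, 0.0, 0.215], [-0.0, -1.0, -0.0]]
ft_force: [0.4, 0.1, 1.4]
width: 0.215
```

View pics/s6.png

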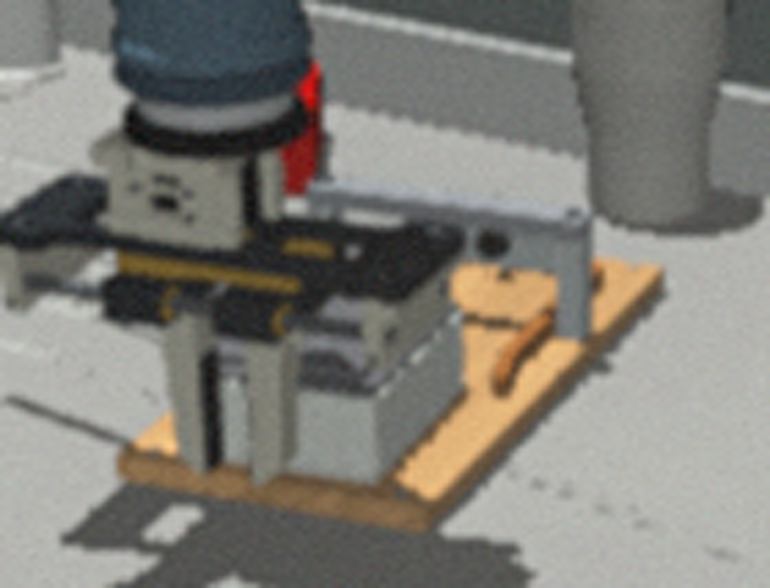

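View pics/t6.png

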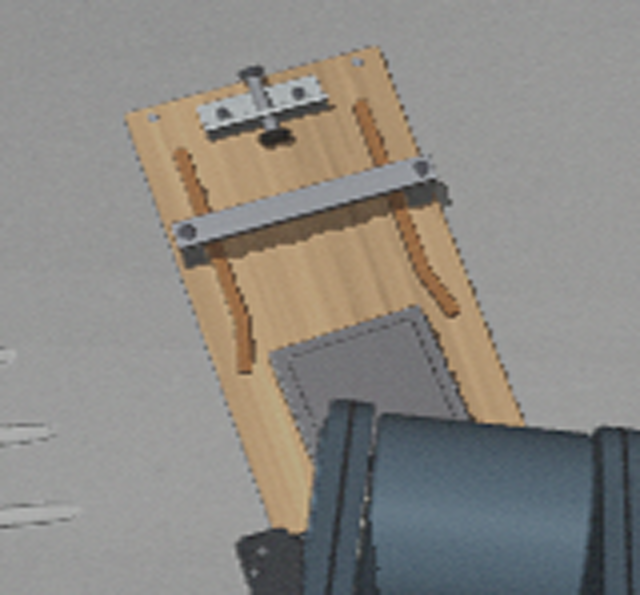

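```bash
python3 - <<'E'
from h import *
K,rv,t=cam("top0.npz");R=cv2.Rodrigues(rv)[0];C=-R.T@t.ravel()
def ray(u,z):
    d=R.T@np.linalg.inv(K)@[u[0],u[1],1];return C+d*(z-C[2])/d[2]
p=[.6094,.0761,.0174,.219];c,s=np.cos(p[3]),np.sin(p[3])
def tr(P):
    d=P[:2]-p[:2];return np.round([c*d[0]+s*d[1],-s*d[0]+c*d[1]],4)
z4=lambda u:np.array(u)/[4,3.5]+[250,180]
for n,u,h in[("tip lo",(275,145),.02),("tip mid",(275,135),.029),("plateL",(205,130),.03),("plateR",(327,98),.03),("boxFL",(270,353),.05),("boxFR",(418,307),.05)]:
    print(n,tr(ray(z4(u),p[2]+h)))
E
```

```text
tip lo [0.0489 0.0014]
tip mid [ 0.0528 -0.    ]
plateL [0.0675 0.0353]
plateR [ 0.0665 -0.0343]
boxFL [-0.0797  0.045 ]
boxFR [-0.0773 -0.0378]
```

```bash
python3 -m pendant '[[0.39,0.087,0,0],[0.39,0.087,0,0],[0.39,0.087,0,0],[0.2,0.044,0,0],[0.2,0.044,0,0],[0.2,0.044,0,0],[0.2,0.044,0,0],[0.2,0.044,0,0],[0.2,0.044,0,0],[0,0,0,0]]'; python3 -m pendant '[[0.2,0.044,0,0],[0.2,0.044,0,0],[0.2,0.044,0,0],[0.2,0.044,0,0],[0.2,0.044,0,0]]'; python3 -m pendant '[[0.2,0.044,0,0],[0.2,0.044,0,0],[0.2,0.044,0,0],[0.2,0.044,0,0],[0.2,0.044,0,0]]';  python3 - <<'E'
from rig import camera
import cv2
c=camera("scene");cv2.imwrite("pics/s7.png",cv2.resize(c["pixels"][180:300,240:380],None,fx=5.5,fy=4.9,interpolation=cv2.INTER_CUBIC))
c=camera("top");cv2.imwrite("pics/t7.png",cv2.resize(c["pixels"][180:350,250:410],None,fx=4,fy=3.5,interpolation=cv2.INTER_CUBIC))
E
```

```text
time: 12.0
eef_pos: [0.4184, 0.0338, 0.0057]
tcp_rot: [[0.215, 0.0, 0.977], [-0.977, -0.0, 0.215], [0.0, -1.0, 0.0]]
ft_force: [0.8, -0.3, 0.2]
width: 0.214
time: 12.42
eef_pos: [0.4279, 0.0361, 0.0056]
tcp_rot: [[0.215, -0.0, 0.977], [-0.977, 0.0, 0.215], [-0.0, -1.0, -0.0]]
ft_force: [-1.2, 0.7, -0.8]
width: 0.219
time: 12.83
eef_pos: [0.4381, 0.0383, 0.0056]
tcp_rot: [[0.215, -0.0, 0.977], [-0.977, -0.0, 0.215], [0.0, -1.0, -0.0]]
ft_force: [-1.7, 0.2, 0.3]
width: 0.214
```

View pics/s7.png

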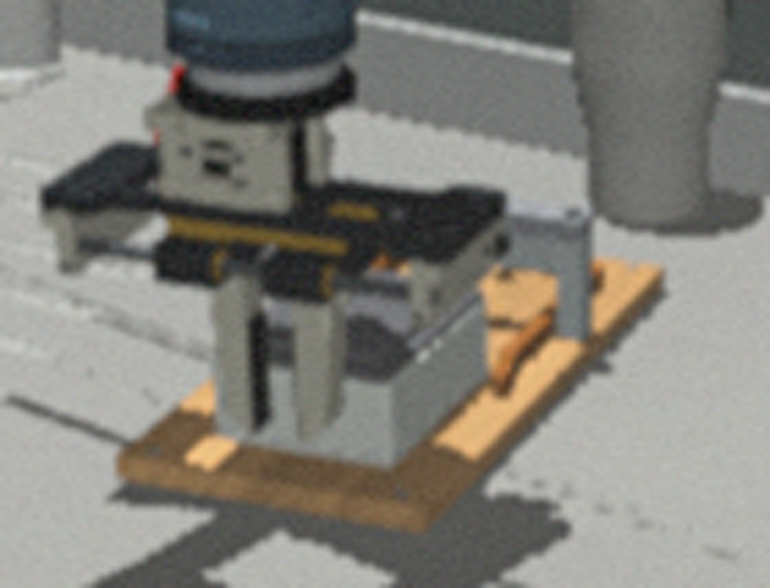

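View pics/t7.png

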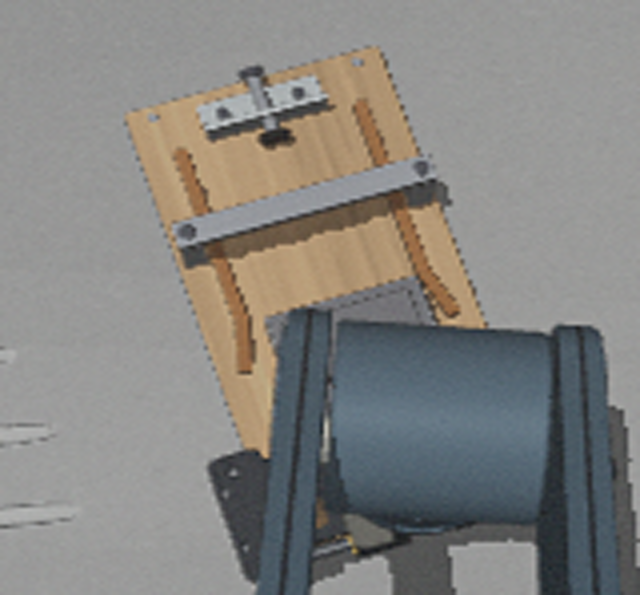

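```bash
cat >> h.py <<'E'
K_,rv_,t_=cam("top0.npz");R_=cv2.Rodrigues(rv_)[0];C_=-R_.T@t_.ravel()
p_=[.6094,.0761,.0174,.219]
def tr(P):
    c,s=np.cos(p_[3]),np.sin(p_[3]);d=np.array(P)[:2]-p_[:2];return np.round([c*d[0]+s*d[1],-s*d[0]+c*d[1]],4)
def pix(u,h,fx=4,fy=3.5):
    u=np.array(u)/[fx,fy]+[250,180];d=R_.T@np.linalg.inv(K_)@[u[0],u[1],1];return tr(C_+d*(p_[2]+h-C_[2])/d[2])
E
python3 - <<'E'
from h import *
print(pix((266,318),.047),pix((413,278),.047),tr([.4381,.0383]))
E
```

```text
[-0.0584  0.0404] [-0.0591 -0.0412] [-0.1754  0.0003]
```

```bash
python3 -m pendant '[[0.39,0.087,0,0],[0.39,0.087,0,0],[0.39,0.087,0,0],[0.39,0.087,0,0],[0.39,0.087,0,0],[0.39,0.087,0,0],[0.39,0.087,0,0]]'; python3 -m pendant '[[0.39,0.087,0,0],[0.39,0.087,0,0],[0.39,0.087,0,0],[0.39,0.087,0,0],[0.39,0.087,0,0]]' ; python3 - <<'E'
from rig import camera,get_state
from h import tr
import cv2
print(tr(get_state()["eef_pos"]))
c=camera("scene");cv2.imwrite("pics/s8.png",cv2.resize(c["pixels"][180:300,240:380],None,fx=5.5,fy=4.9,interpolation=cv2.INTER_CUBIC))
c=camera("top");cv2.imwrite("pics/t8.png",cv2.resize(c["pixels"][180:350,250:410],None,fx=4,fy=3.5,interpolation=cv2.INTER_CUBIC))
E
```

```text
time: 13.52
eef_pos: [0.4657, 0.0444, 0.0057]
tcp_rot: [[0.215, 0.0, 0.977], [-0.977, -0.0, 0.215], [0.0, -1.0, 0.0]]
ft_force: [-1.1, -0.3, 0.7]
width: 0.213
time: 13.93
eef_pos: [0.4851, 0.0488, 0.0056]
tcp_rot: [[0.215, -0.0, 0.977], [-0.977, 0.0, 0.215], [-0.0, -1.0, -0.0]]
ft_force: [-1.8, 0.4, 0.5]
width: 0.218
[-0.1273  0.0003]
```

View pics/s8.png

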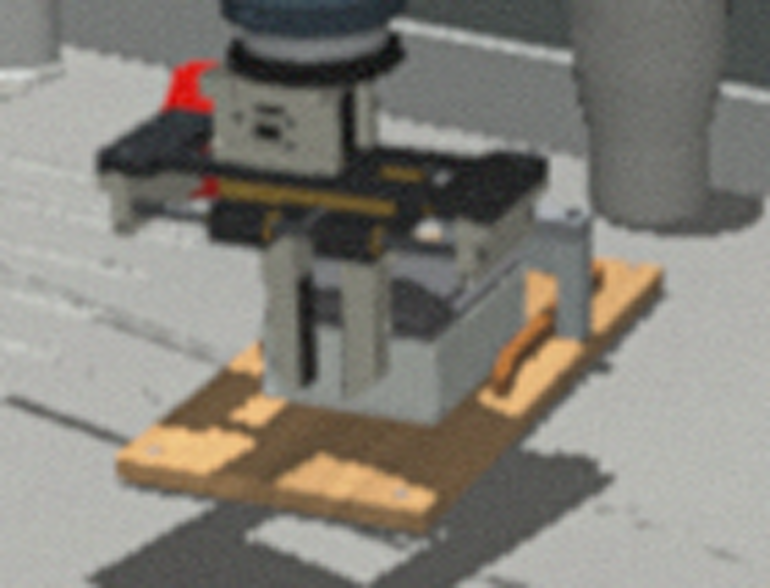

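View pics/t8.png

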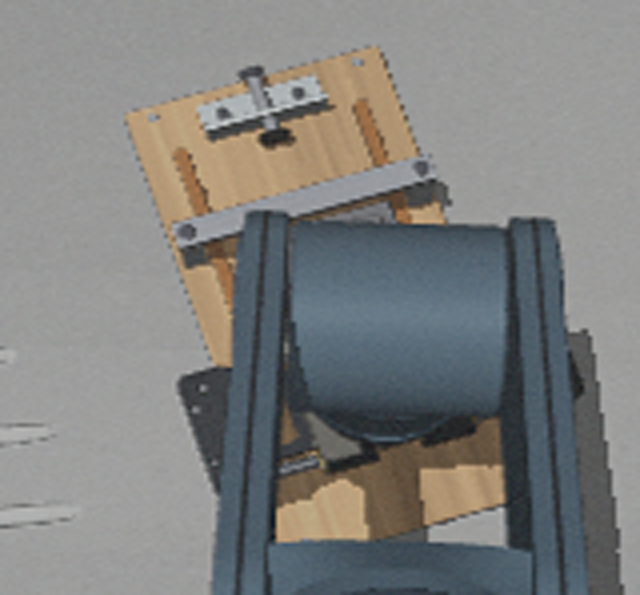

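```bash
python3 -m pendant '[[0.2,0.044,0,0],[0.2,0.044,0,0],[0.2,0.044,0,0],[0.2,0.044,0,0],[0.2,0.044,0,0]]'|egrep 'eef|force'; python3 -m pendant '[[0.2,0.044,0,0],[0.2,0.044,0,0],[0.2,0.044,0,0],[0.2,0.044,0,0],[0.2,0.044,0,0]]'|egrep 'eef|force'; python3 -m pendant '[[0.2,0.044,0,0],[0.2,0.044,0,0],[0.2,0.044,0,0],[0.2,0.044,0,0],[0.2,0.044,0,0]]'|egrep 'eef|force'
```

```text
eef_pos: [0.4947, 0.0509, 0.0056]
ft_force: [-1.3, -0.9, -0.4]
eef_pos: [0.5049, 0.0531, 0.0056]
ft_force: [-0.7, -0.1, -0.2]
eef_pos: [0.5149, 0.0553, 0.0056]
ft_force: [-0.2, -0.1, -1.1]
```

```bash
 python3 - <<'E'
from rig import camera,get_state
from h import tr
import cv2
print(tr(get_state()["eef_pos"]))
c=camera("top");cv2.imwrite("pics/t9.png",cv2.resize(c["pixels"][180:350,250:410],None,fx=4,fy=3.5,interpolation=cv2.INTER_CUBIC))
E
```

```text
[-0.0968  0.0003]
```

View pics/t9.png

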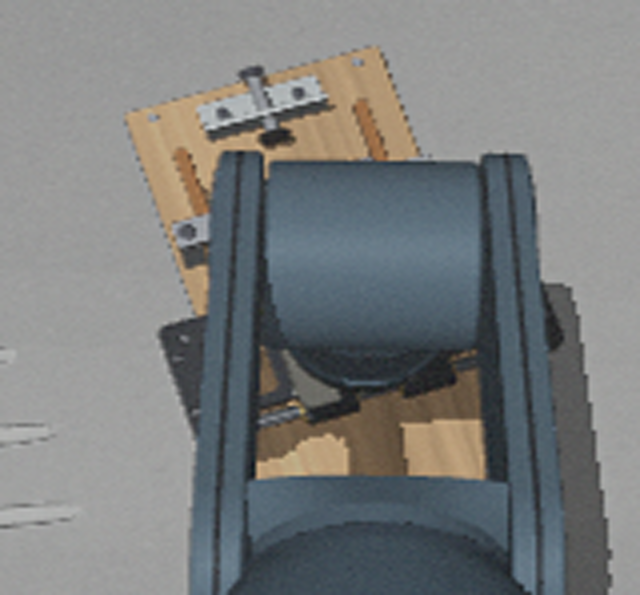

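```bash
python3 -m pendant '[[0.2,0.044,0,0],[0.2,0.044,0,0],[0.2,0.044,0,0],[0.2,0.044,0,0],[0.2,0.044,0,0]]'|egrep 'eef|force'; python3 -m pendant '[[0.1,0.022,0,0],[0.1,0.022,0,0],[0.1,0.022,0,0],[0.1,0.022,0,0],[0.1,0.022,0,0]]'|egrep 'eef|force'; python3 -m pendant '[[0.1,0.022,0,0],[0.1,0.022,0,0],[0.1,0.022,0,0]]'|egrep 'eef|force'
```

```text
eef_pos: [0.5249, 0.0575, 0.0057]
ft_force: [-1.6, -0.4, 1.1]
eef_pos: [0.5298, 0.0586, 0.0057]
ft_force: [-0.2, -0.1, 2.1]
eef_pos: [0.5328, 0.0593, 0.0056]
ft_force: [-2.1, -0.0, 0.9]
```

Front at about +0.038; from here I go in 1 mm steps with reads.

```bash
python3 -m pendant '[[0.1,0.022,0,0],[0.1,0.022,0,0],[0,0,0,0]]'|egrep 'eef|force'; python3 -m pendant '[[0.1,0.022,0,0],[0.1,0.022,0,0],[0,0,0,0]]'|egrep 'eef|force'; python3 -m pendant '[[0.1,0.022,0,0],[0,0,0,0]]'|egrep 'eef|force'
```

```text
eef_pos: [0.535, 0.0598, 0.0057]
ft_force: [0.5, -0.3, 0.4]
eef_pos: [0.5369, 0.0602, 0.0056]
ft_force: [-1.7, 0.1, 0.4]
eef_pos: [0.5379, 0.0604, 0.0056]
ft_force: [-1.8, 0.2, 0.2]
```

```bash
python3 -m pendant '[[0.05,0.011,0,0],[0,0,0,0]]'|egrep 'eef|force'; python3 -m pendant '[[0.05,0.011,0,0],[0,0,0,0]]'|egrep 'eef|force'
```

```text
eef_pos: [0.5383, 0.0605, 0.0056]
ft_force: [-0.8, 0.1, 0.5]
eef_pos: [0.5387, 0.0606, 0.0056]
ft_force: [-0.5, 0.2, -0.7]
```

```bash
python3 -m pendant '[[0.05,0.011,0,0],[0,0,0,0]]'|egrep 'eef|force'; python3 -m pendant '[[0.05,0.011,0,0],[0,0,0,0]]'|egrep 'eef|force'
```

```text
eef_pos: [0.5393, 0.0607, 0.0056]
ft_force: [-1.1, -0.3, -0.5]
eef_pos: [0.5398, 0.0608, 0.0056]
ft_force: [-1.5, -0.3, 0.1]
```

```bash
python3 -m pendant '[[0.07,0.015,0,0],[0,0,0,0]]'|egrep 'eef|force'; python3 -m pendant '[[0.07,0.015,0,0],[0,0,0,0]]'|egrep 'eef|force'
```

```text
eef_pos: [0.5406, 0.061, 0.0056]
ft_force: [-1.4, -0.6, 0.2]
eef_pos: [0.5413, 0.0611, 0.0057]
ft_force: [-0.1, -0.5, -0.6]
```

```bash
python3 -m pendant '[[0.07,0.015,0,0],[0,0,0,0]]'|egrep 'eef|force'; python3 -m pendant '[[0.07,0.015,0,0],[0,0,0,0]]'|egrep 'eef|force'
```

```text
eef_pos: [0.542, 0.0613, 0.0057]
ft_force: [-1.6, -1.2, 0.2]
eef_pos: [0.5427, 0.0614, 0.0057]
ft_force: [-1.4, -1.0, 0.2]
```

```bash
python3 -m pendant '[[0.07,0.015,0,0],[0,0,0,0]]'|egrep 'eef|force'; python3 -m pendant '[[0.07,0.015,0,0],[0,0,0,0]]'|egrep 'eef|force'
```

```text
eef_pos: [0.5434, 0.0616, 0.0057]
ft_force: [-1.7, -0.1, 0.4]
eef_pos: [0.5441, 0.0617, 0.0057]
ft_force: [-0.4, 0.2, 0.8]
```

```bash
python3 -m pendant '[[0.07,0.015,0,0],[0,0,0,0]]'|egrep 'eef|force'; python3 - <<'E'
from rig import camera
import cv2
c=camera("scene");cv2.imwrite("pics/s10.png",cv2.resize(c["pixels"][180:300,240:380],None,fx=5.5,fy=4.9,interpolation=cv2.INTER_CUBIC))
c=camera("top");cv2.imwrite("pics/t10.png",cv2.resize(c["pixels"][180:350,250:410],None,fx=4,fy=3.5,interpolation=cv2.INTER_CUBIC))
E
```

```text
eef_pos: [0.5441, 0.0618, 0.0056]
ft_force: [-2.6, -1.5, 1.7]
```

View pics/s10.png

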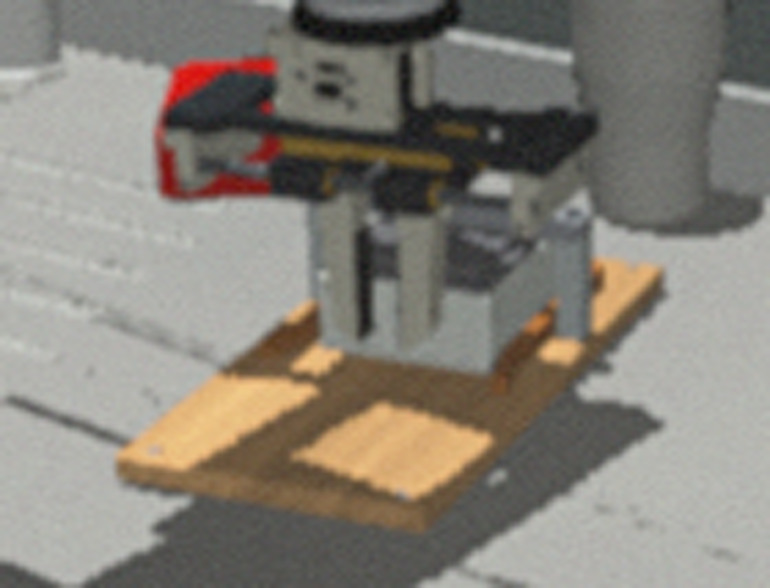

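View pics/t10.png

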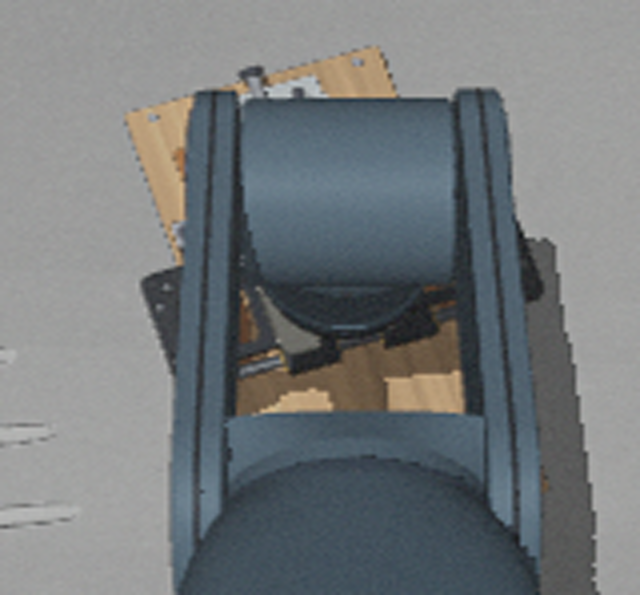

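```bash
python3 -m pendant '[[0.05,0.011,0,0],[0,0,0,0]]'|egrep 'eef|force'
```

```text
eef_pos: [0.544, 0.0618, 0.0055]
ft_force: [-4.9, -1.3, 3.0]
```

```bash
python3 -m pendant '[[0.03,0.007,0,0],[0,0,0,0]]'|egrep 'eef|force'
```

```text
eef_pos: [0.544, 0.0618, 0.0054]
ft_force: [-5.4, -1.5, 3.0]
```

```bash
python3 -m pendant '[[0.03,0.007,0,0],[0,0,0,0]]'|egrep 'eef|force'; python3 -m pendant '[[0.03,0.007,0,0],[0,0,0,0]]'|egrep 'eef|force'
```

```text
eef_pos: [0.544, 0.0619, 0.0054]
ft_force: [-6.7, -2.0, 3.5]
eef_pos: [0.544, 0.0619, 0.0053]
ft_force: [-7.3, -3.5, 4.0]
```

```bash
python3 -m pendant '[[0,0,0,0],[0,0,0,0]]'|egrep 'eef|force'
```

```text
eef_pos: [0.544, 0.0619, 0.0053]
ft_force: [-6.5, -2.3, 2.8]
```

```bash
python3 -m pendant '[[0.03,0.007,0,0],[0,0,0,0],[0,0,0,0],[0,0,0,0],[0,0,0,0],[0,0,0,0]]'|egrep 'time|eef|force'; python3 -m pendant '[[0,0,0,0],[0,0,0,0],[0,0,0,0],[0,0,0,0]]'|egrep 'time|eef|force';  python3 -m pendant '[[0,0,0,0],[0,0,0,0],[0,0,0,0],[0,0,0,0]]'|egrep 'time|eef|force'
```

```text
time: 20.35
eef_pos: [0.5439, 0.0619, 0.0052]
ft_force: [-8.4, -2.1, 4.5]
time: 20.68
eef_pos: [0.5439, 0.0619, 0.0053]
ft_force: [-8.2, -2.2, 3.3]
time: 21.02
eef_pos: [0.5439, 0.062, 0.0052]
ft_force: [-6.7, -2.0, 3.6]
```

```bash
python3 -m pendant '[[0,0,0,0],[-0.05,-0.011,0,0],[-0.05,-0.011,0,0],[-0.05,-0.011,0,0],[-0.1,-0.022,0,0],[-0.2,-0.044,0,0],[-0.39,-0.087,0,0],[-0.98,-0.216,0,0],[-1.5,-0.33,0,0],[-1.5,-0.33,0,0],[-1.5,-0.33,0,0],[-1.5,-0.33,0,0],[0,0,3,0],[0,0,3,0],[0,0,3,0],[0,0,3,0],[0,0,3,0],[0,-4,0,0],[0,-4,0,0],[0,-4,0,0]]'|egrep 'time|eef|force'; python3 -m pendant '[[0,-4,0,0],[0,-4,0,0],[0,-4,0,0],[0,-4,0,0],[0,-4,0,0],[0,0,0,0]]'|egrep 'time|eef|force'; python3 - <<'E'
from rig import camera
import cv2
c=camera("scene");cv2.imwrite("pics/s11.png",cv2.resize(c["pixels"][180:300,240:380],None,fx=5.5,fy=4.9,interpolation=cv2.INTER_CUBIC))
c=camera("top");cv2.imwrite("pics/t11.png",cv2.resize(c["pixels"][180:350,250:410],None,fx=4,fy=3.5,interpolation=cv2.INTER_CUBIC));cv2.imwrite("pics/t11f.png",c["pixels"])
E
```

```text
time: 22.68
eef_pos: [0.4681, -0.0757, 0.1568]
ft_force: [-0.1, 0.7, -0.0]
time: 23.18
eef_pos: [0.4676, -0.2823, 0.1557]
ft_force: [0.9, -0.2, 0.0]
```

View pics/s11.png

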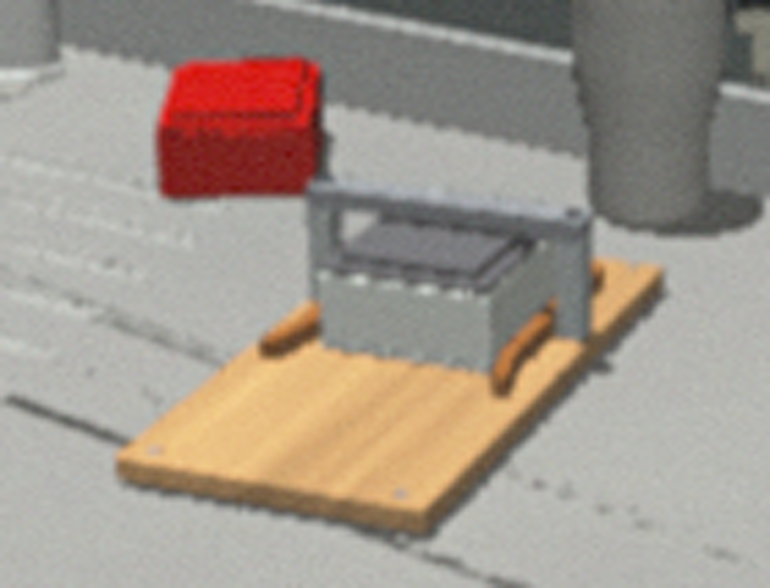

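View pics/t11.png

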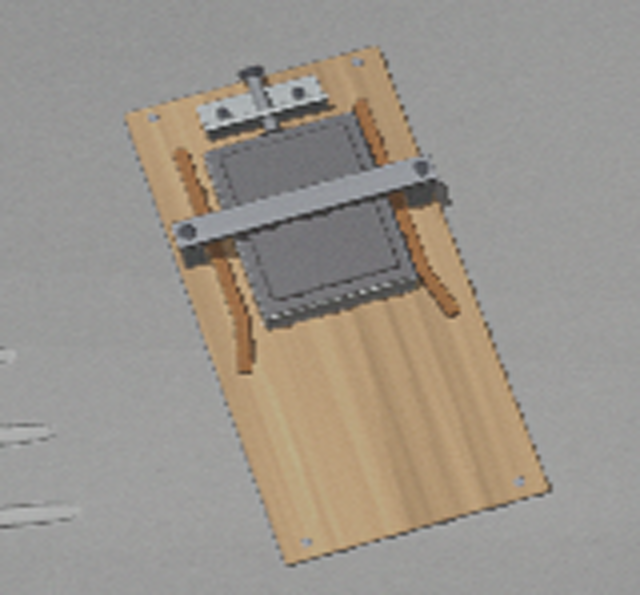

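View pics/t11f.png

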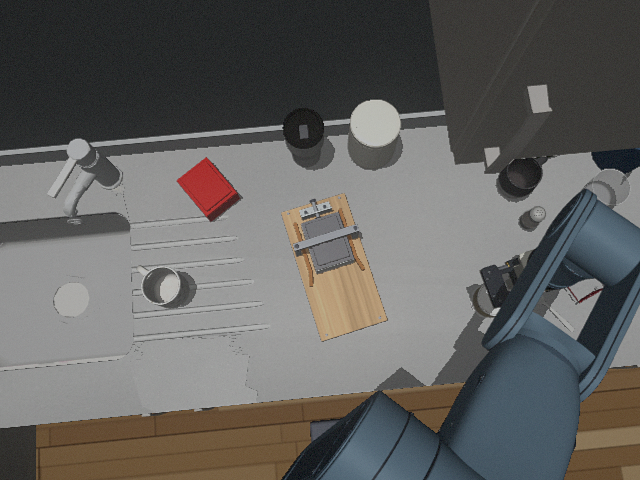

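The box stands straight under the bar with its front at the buffer (about (270,125) in the top crop). The mug is unmoved and the arm is clear, so I'm handing in.

```bash
python3 -c "
from rig import close_job;print(close_job())"
```

```text
the job is handed in; nothing more can be done
None
```

The lunch box is pressed shut, pushed straight under the bridge bar and left resting against the buffer. I handed the job in at about 23 s; no verdict is reported.

- **Lid:** I pressed it down about 8 mm with the nearly closed fingers. It slid at about 6 N, then met the hard stop, where it stopped moving while the force rose from 12 to 15 N.
- **Slide:** I pushed the box with two fingers on its rear face. Wrist force stayed at noise level, about 2 N or less, all the way under the bar.
- **Buffer:** I leaned the box on it for just over 1 s with about 7 to 8.5 N at the wrist. I estimate 5.5 to 7 N reached the buffer itself after taking off sliding friction; that was not measured directly.

**Last pictures:** After the arm backed away, they showed the box square in the channel, touching the buffer, with the lid low under the bar. The mug and the red look-alike were unmoved. The tin was partly hidden by the gripper, and what could be seen of it was in place.

**Disagreement:** In the camera images the fingertips sat about 28 mm higher than the reported TCP. I went by contact force and pictures for heights instead, and contact occurred at a height that agreed with the pictures.

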